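# Nest the horn antenna on its stand

### The job

Put the wide round horn antenna away: pick it up by its neck and lower it mouth down over the cone on the storage stand, so that it sits there upright and fully down under its own weight alone. Set it down gently: do not press it on, and do not let it drop from more than a finger's breadth, or the two tapers wedge and jam. Leave the narrow round horn and the square horn standing where they are.

Things in the scene. Friction and masses are not known exactly. Their poses are not given: they have to be found in the camera images.
- wide_horn_mid (a point): Wide round horn, loose, aluminium, 0.18 kg, 140 mm tall, mouth down: a hollow cone, wall 3 mm, 104 mm across at the open mouth, narrowing over 83 mm to a closed neck 34 mm across and 45 mm tall, with a brass plug 16 mm across and 12 mm tall on top. Point: on its axis, 70 mm above the mouth's edge; z up. The neck spans 13 to 58 mm above the point: grip it there.
- stand_cone_top (a point): Storage stand, fixed: dark steel plate 150 x 150 x 12 mm with a closed aluminium cone on it, 80 mm tall, 114 mm across below, 47 mm at its flat top. Point: centre of that top, 92 mm above the table; z up. Fully nested, wide_horn_mid is 10 mm above this point, the horn's mouth 20 mm above the plate. Same taper: they touch only there if centred, 2.4 mm sooner per mm off centre.
- narrow_horn_mid (a point): Narrow round horn, loose, leave alone: aluminium, 140 mm tall, mouth down, a cone only 68 mm across at its mouth, narrowing over 83 mm to a neck 34 mm across with a brass plug on top. Point: on its axis, 70 mm above the mouth's edge (half-way up); z up.
- square_horn_mid (a point): Square horn, loose, leave alone: aluminium, 140 mm tall, mouth down, a pyramid 88 x 88 mm at its mouth, narrowing over 83 mm to a square neck 30 x 30 mm with a brass plug on top. Point: on its axis, 70 mm above the table (half-way up); z up.
Not all that is in view belongs to the job. Leave any red look-alike of the part that bears wide_horn_mid alone.

How it is judged:
At the end, for the whole second after the job is handed in: The wide horn stands by itself over the stand's cone, mouth down, its axis within 12 mm of the cone's axis and within 10 degrees of upright, no more than 12 mm above its fully nested height; the narrow and square horns stand upright within 30 mm of where they were (horizontal distance between wide_horn_mid and stand_cone_top below 0.012 m and z of wide_horn_mid in the frame of stand_cone_top between -0.005 and 0.022 m and angle between wide_horn_mid's own z axis and vertical below 0.175 rad and distance of each of narrow_horn_mid, square_horn_mid from where it was at the start of the episode below 0.03 m and angle between each of narrow_horn_mid, square_horn_mid's own z axis and vertical below 0.17 rad); the robot touches nothing.
It fails at once if the wide horn was pressed onto the stand by the gripper (more than 40 N between them while held) (contact force between wide_horn and horn_stand above 40 N and contact force between the fingers and wide_horn above 1 N).
It fails at once if the wide horn was dropped onto the stand (falling faster than 0.55 m/s as it arrives, a free fall of more than 15 mm) (linear speed of wide_horn above 0.55 m/s and horizontal distance between wide_horn_mid and stand_cone_top below 0.03 m and z of wide_horn_mid in the frame of stand_cone_top below 0.07 m).
It fails at once if the narrow or the square horn was knocked over (angle between any of narrow_horn_mid, square_horn_mid's own z axis and vertical above 0.5 rad).
It also fails if it takes over 38 s, if anything falls off the work surface, if the arm or the gripper's body presses on something with over 40 N, if the wrist force passes 120 N, or if a joint passes its speed limit or range.

### The arm

A 6-joint arm with a two-finger parallel gripper is mounted at the origin on the work surface. World frame = base frame: x ahead of the robot, y to its left, z up, the work surface at z = 0. Lengths are in m, angles in rad, forces in N, time in s.
With the tool pointing down it reaches from about 0.225 to 0.875 m from the base axis. Payload 3.4 kg.
Tool frame: the origin (TCP) lies at the very end of the fingers, on their centre line; the grasp point (between the pads) lies 19 mm behind it (manip.hold_point_z is the distance from the TCP to the grasp point, in m); z points along the fingers, x is the direction in which the jaws open and shut, and the axes are right-handed (so a half turn about z gives the same grasp; the last joint's range is limited). The gripper opens to 85 mm and grips with 20 to 120 N. Pads are 22 mm wide; open, the fingers measure 114 mm over their backs; the gripper's body (76 mm by 85 mm) begins 54 mm behind the grasp point. The pads swing forward as they close: fully open they stand 13 mm farther back than shut.
Start: joints at [1.159, 0.276, 1.505, -0, 1.361, -0.121], TCP at [0.165, 0.551, 0.231] pointing down, gripper open.
Joint ranges: [-2.89, 2.89], [-0.75, 2.08], [0.22, 2.7], [-1.18, 4.32], [0.11, 2.71], [-2.7, 2.7]. Speed limits (rad/s): [2.57, 2.57, 3.14, 3.14, 3.14, 3.14].

### API

Orientations are given as a unit quaternion [w, x, y, z].
In Python, from rig import manip gives the robot as it stands.
- The arm moves only by the tool apply_moves, never from a script. Its argument "commands" is one flat list of numbers, 6 for each row, row after row: the shift along the tool's x, y, z normalised to -1 to 1, where 1 is 0.03 m, then the turn, a rotation vector about the tool's x, y, z normalised to -1 to 1, where 1 is 0.15 rad. A call has 1 to 20 rows; each row shifts and turns the commanded pose from where the row before left it, along the tool's axes as they then stand; what a row does not reach is not made up. A row lasts 1/10 s, in which the tool goes at most 50 mm and 8.59 degrees, less where a joint would pass 70% of its speed; a pose out of reach is approached as far as the arm can. A call with a number of a shift or a turn outside -1 to 1 is refused whole. A call with a gripper value outside its range is refused whole. "jaw" is the opening, from -1 (shut) to 1 (fully open), set as the call begins (left out, the last holds). The fingers move at their own pace and stop on an object; "newtons" is the grip in N (left out, the last holds). Time passes only in rows, so rows that do not move let the fingers close. It gives the time, the measured TCP pose, the force and the opening at its end, in the units of the state.
- manip.get_state(): the state, without advancing time (a new reading comes with each control period).
- manip.get_image(name): name is "scene" or "side" or "wrist"; returns a dict with "frame" (480x640x3 uint8, red, green, blue), "fx", "fy", "cx", "cy" (pixels), "extrinsics" (4x4, takes a point from camera to world coordinates); the wrist camera has in their place "mount" (4x4, takes a point from camera to tool coordinates, whose origin is the TCP and whose axes are the tool frame's). Camera axes: x right, y up, looking along -z (the intrinsics and any distortion apply to the point x, -y, -z); pixel columns grow to the right and rows downward; lengths in m; the calibration is good to about 2 mm. A picture is of the moment at which its call begins: read the wrist's pose just before it. There is no depth.
- manip.sign_off(): hands the job in, once; it reports no verdict.
The state is a dict: "clock": time; "qpos": joint angles; "qd": joint speeds; "effort": joint torques, N m; "position": TCP position; "ee_rot": TCP orientation; "contact_force": force on the tool from outside, world axes, zero at the start; "moment": the same for the moment, N m; "width": finger opening in m.
Only numpy, scipy, OpenCV 4.12 (cv2) and the standard library are available. Lean on these libraries where they do the work, as an engineer would, in place of code of your own. Each camera call takes 0.05 s, during which the arm holds its last target. There are 200 camera calls.

## Working session

There is one attempt and no reset: what is moved stays moved. The work goes in short steps, Python scripts to look and compute and a tool call to move; the robot and the scene stay as the last step left them, time stands still between calls to the robot, and variables do not carry over. Pictures are saved under pics/ and viewed, about 8 in all and at most 12, crops included, and the job is handed in when it is done.

Besides the shell and the picture viewer there is one more tool, called after "Call:" as name(argument=value, ...) on one line, values as JSON. apply_moves: Moves the arm, as the interface text tells. Scaled input: -1 to 1 covers 0.03 m each way for a shift and 0.15 rad each way for a turn. Its arguments: {"type":"object","properties":{"commands":{"type":"array"},"jaw":{"type":"number"},"newtons":{"type":"number"}},"required":["commands"]}

```bash
mkdir -p pics; cat > h.py <<'E'
from rig import manip
import numpy as np, cv2
def grab(n,fn=None):
    s=manip.get_state(); d=manip.get_image(n)
    if fn: cv2.imwrite('pics/'+fn,d['frame'][:,:,::-1])
    if 'mount' in d:
        from scipy.spatial.transform import Rotation as R
        T=np.eye(4); q=s['ee_rot']; T[:3,:3]=R.from_quat([q[1],q[2],q[3],q[0]]).as_matrix(); T[:3,3]=s['position']
        d['extrinsics']=T@np.array(d['mount'])
    d['s']=s
    return d
def ray(d,u,v):
    E=np.array(d['extrinsics']); r=E[:3,:3]@np.array([(u-d['cx'])/d['fx'],-(v-d['cy'])/d['fy'],-1]); return E[:3,3],r
def onz(d,u,v,z):
    o,r=ray(d,u,v); return o+r*(z-o[2])/r[2]
def proj(d,p):
    E=np.array(d['extrinsics']); c=E[:3,:3].T@(np.array(p)-E[:3,3]); return d['cx']-d['fx']*c[0]/c[2], d['cy']+d['fy']*c[1]/c[2]
E
python3 - <<'E'
from h import *
np.set_printoptions(precision=4,suppress=True)
for n in ('scene','side','wrist'):
    d=grab(n,n+'0.png'); print(n,d.keys(),d['fx'],d['cx'],d['cy'],np.array(d['extrinsics']))
print(d['s'])
E
```

```text
scene dict_keys(['frame', 'fx', 'fy', 'cx', 'cy', 'extrinsics', 's']) 450.4431319089278 322.876857230778 237.59528847624858 [[ 0.2935 -0.54    0.7888  1.2252]
 [ 0.9559  0.1678 -0.2408 -0.1459]
 [-0.0023  0.8248  0.5655  0.6086]
 [ 0.      0.      0.      1.    ]]
side dict_keys(['frame', 'fx', 'fy', 'cx', 'cy', 'extrinsics', 's']) 524.0286715976232 319.260725228135 241.01737921544984 [[ 0.8152  0.2801 -0.5069 -0.0994]
 [-0.5788  0.4225 -0.6974 -0.7462]
 [ 0.0188  0.862   0.5066  0.6839]
 [ 0.      0.      0.      1.    ]]
wrist dict_keys(['frame', 'fx', 'fy', 'cx', 'cy', 'mount', 'extrinsics', 's']) 383.88346054253424 319.3303114434699 235.5951066517382 [[ 0.2864 -0.9121 -0.2932  0.0892]
 [ 0.9581  0.2724  0.0886  0.5742]
 [-0.001  -0.3063  0.9519  0.3735]
 [ 0.      0.      0.      1.    ]]
{'clock': 0.1, 'qpos': array([ 1.159 ,  0.2766,  1.506 ,  0.    ,  1.3607, -0.121 ]), 'qd': array([-0.001 ,  0.0009, -0.002 ,  0.0001, -0.0024, -0.0006]), 'effort': array([  0.0027, -41.7703, -24.6405,  -0.0002,   0.0058,   0.    ]), 'position': array([0.1646, 0.5504, 0.2305]), 'ee_rot': array([ 0.0004,  0.8021,  0.5972, -0.0007]), 'contact_force': array([1.0782, 0.3953, 0.2839]), 'moment': array([-0.0035, -0.0016, -0.049 ]), 'width': 0.08569512884499451}
```

View pics/scene0.png

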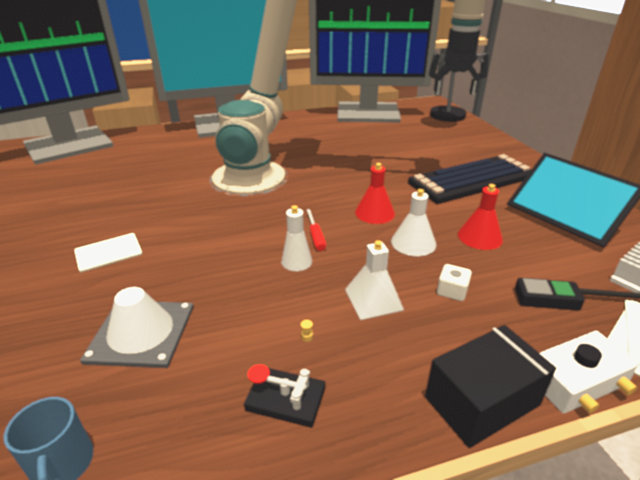

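View pics/side0.png

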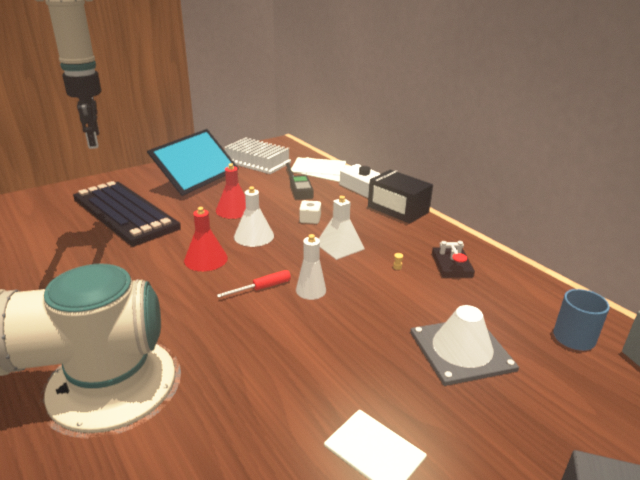

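Scene view: the candidates are narrow horn (295,238), square horn (376,280), wide white horn (415,222), and red look-alikes (376,193) and (485,215). The wide white round one at (415,222), side view (253,217), fits: it is aluminium, round, and has the wide mouth. The stand is at (135,322), side view (465,340). Next I'll confirm in a crop and measure.

```bash
python3 - <<'E'
from h import *
np.set_printoptions(precision=4,suppress=True)
D={}
for n in ('scene','side'):
    im=cv2.imread(f'pics/{n}0.png'); d=grab(n); D[n]=d
    hsv=cv2.cvtColor(im,cv2.COLOR_BGR2HSV)
    m=cv2.inRange(hsv,(15,130,130),(32,255,255)); k,l,st,c=cv2.connectedComponentsWithStats(m)
    print(n)
    for i in range(1,k):
        if 8<st[i,4]<300: print('brass',c[i],st[i,4],onz(d,*c[i],.134))
    # white/grey bright low-sat parts
    m=cv2.inRange(hsv,(0,0,120),(179,70,255)); k,l,st,c=cv2.connectedComponentsWithStats(m)
    for i in range(1,k):
        if st[i,4]>500: print('white',st[i],c[i])
a=cv2.imread('pics/scene0.png')[150:330,260:520]; b=cv2.imread('pics/side0.png')[150:310,170:380]
a=cv2.resize(a,(520,360)); b=cv2.resize(b,(273,208))
o=np.zeros((360,793,3),np.uint8); o[:,:520]=a; o[:208,520:]=b; cv2.imwrite('pics/crop.png',o)
E
```

```text
scene
brass [387.2034  92.822 ] 236 [-0.2277  0.5349  0.134 ]
brass [378.0882 165.1471] 34 [0.3049 0.2761 0.134 ]
brass [491.3617 186.5957] 47 [0.4824 0.4737 0.134 ]
brass [419.95 191.4 ] 40 [0.4552 0.3117 0.134 ]
brass [294.0952 208.2619] 42 [0.4433 0.031  0.134 ]
brass [377.5208 244.0833] 48 [0.6126 0.1453 0.134 ]
brass [306.4421 329.8884] 242 [ 0.7799 -0.035   0.134 ]
brass [626.8152 385.7251] 211 [0.9912 0.3245 0.134 ]
brass [588.7361 403.3056] 216 [0.9978 0.2595 0.134 ]
brass [628.8182 417.9091] 33 [1.0277 0.2895 0.134 ]
brass [614.     423.2222] 9 [1.0281 0.2673 0.134 ]
brass [567.4    438.4357] 140 [1.0278 0.202  0.134 ]
brass [600. 437.] 11 [1.0372 0.2384 0.134 ]
brass [491.2056 463.9065] 107 [1.0278 0.1028 0.134 ]
brass [450.5789 477.6316] 19 [1.028  0.0535 0.134 ]
white [  481     0   145   160 13779] [545.1766  72.1533]
white [453  72  22  39 574] [462.8659  90.4599]
white [338 109  62  11 590] [368.3492 113.9949]
white [  0 117  53  27 919] [ 26.161  129.4603]
white [ 28 134  84  27 914] [ 68.6477 146.6477]
white [210 163  74  29 659] [251.2185 179.9605]
white [ 391  192 
[... 634 characters left out ...]
138 0.1485 0.134 ]
brass [200. 210.] 30 [0.3047 0.2753 0.134 ]
brass [311.1667 237.4667] 30 [0.4452 0.0323 0.134 ]
brass [397.7168 261.5752] 113 [ 0.5328 -0.1383  0.134 ]
white [  182     0   458   313 87661] [436.5869 114.6545]
white [372 185  35  29 597] [388.8593 199.0653]
white [ 234  190   40   57 1313] [253.0411 223.8545]
white [ 296  199   68  100 2774] [327.3266 250.1485]
white [   0  263  131   96 5152] [ 59.5978 299.8306]
white [ 116  280   33   74 1070] [135.8916 310.5131]
white [ 411  305  107   77 4512] [463.1254 345.6578]
white [  53  344  121   85 2224] [120.9982 403.183 ]
white [ 324  410  102   70 4166] [374.3284 448.7487]
white [ 575  451   65   29 1365] [604.7326 467.9714]
```

View pics/crop.png

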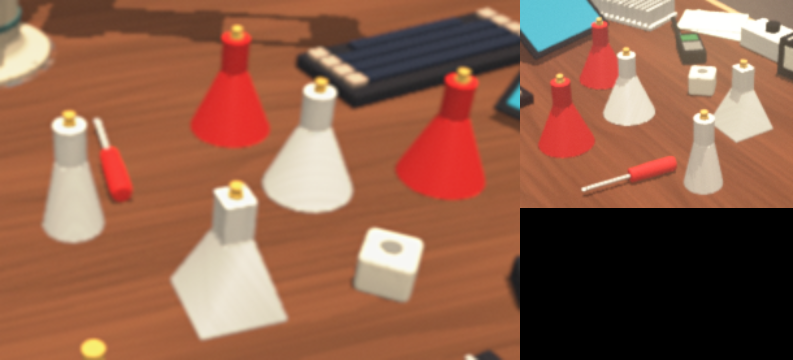

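The crop confirms it: the wide horn is white, round and widest, at crop (310,150). The two views agree on (0.457, 0.312). I'll move above it and measure the stand.

Call:
apply_moves(commands=[-0.24, 0.58, 0, 0, 0, 0, -0.24, 0.58, 0, 0, 0, 0, -0.24, 0.58, 0, 0, 0, 0, -0.24, 0.58, 0, 0, 0, 0, -0.24, 0.58, 0, 0, 0, 0, -0.24, 0.58, 0, 0, 0, 0, -0.24, 0.58, 0, 0, 0, 0, -0.24, 0.58, 0, 0, 0, 0, -0.24, 0.58, 0, 0, 0, 0, -0.24, 0.58, 0, 0, 0, 0, -0.24, 0.58, 0, 0, 0, 0, -0.24, 0.58, 0, 0, 0, 0, -0.24, 0.58, 0, 0, 0, 0, -0.24, 0.58, 0, 0, 0, 0, -0.24, 0.58, 0, 0, 0, 0, -0.24, 0.58, 0, 0, 0, 0, -0.24, 0.58, 0, 0, 0, 0, -0.24, 0.58, 0, 0, 0, 0, -0.24, 0.58, 0, 0, 0, 0, -0.24, 0.58, 0, 0, 0, 0], jaw=1)

```text
clock: 2.25
position: [0.4575, 0.3126, 0.2312]
ee_rot: [-0.0, 0.802, 0.597, -0.0]
contact_force: [-0.9, -0.1, 0.6]
width: 0.0852
```

```bash
python3 - <<'E'
from h import *
np.set_printoptions(precision=4,suppress=True)
w=grab('wrist','wrist1.png'); print(w['s']['position'],w['s']['ee_rot'])
hsv=cv2.cvtColor(w['frame'],cv2.COLOR_RGB2HSV)
m=cv2.inRange(hsv,(15,130,110),(32,255,255)); k,l,st,c=cv2.connectedComponentsWithStats(m)
for i in range(1,k):
    if st[i,4]>30: print(c[i],st[i],onz(w,*c[i],.136))
o=np.zeros((600,400,3),np.uint8)
for j,(n,(x,y)) in enumerate({'scene':(70,270),'side':(400,290)}.items()):
    d=grab(n); f=d['frame']
    cv2.imwrite(f'pics/st_{n}.png',f[:,:,::-1])
    o[j*300:(j+1)*300]=cv2.resize(f[y:y+100,x:x+133],(400,300),interpolation=cv2.INTER_CUBIC)[:,:,::-1]
    g=cv2.cvtColor(f,cv2.COLOR_RGB2HSV)
o2=np.zeros((600,800,3),np.uint8);o2[:,:400]=o;o2[:300,400:]=cv2.resize(w['frame'],(400,300))[:,:,::-1]
cv2.imwrite('pics/mix.png',o2)
E
```

```text
[0.4575 0.3126 0.2312] [-0.0001  0.8021  0.5972 -0.0001]
[181.0248   9.986 ] [164   0  33  24 645] [0.3092 0.2789 0.136 ]
[573.2748 205.7978] [557 192  34  27 717] [0.4826 0.4748 0.136 ]
[319.3723 236.5158] [309 225  22  24 411] [0.456  0.3142 0.136 ]
[108.3467 460.4   ] [101 457  15   7  75] [0.5885 0.0978 0.136 ]
```

View pics/mix.png

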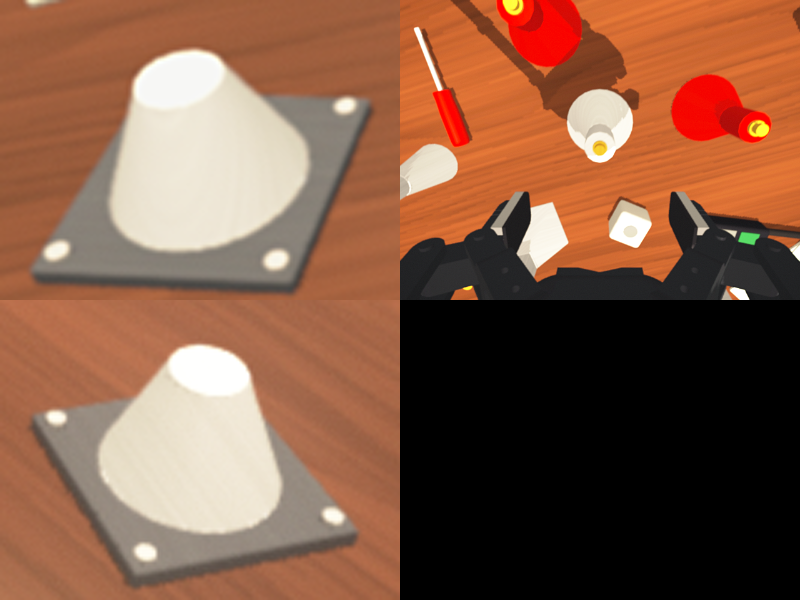

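Wrist view: the wide horn's plug is at (319,236), which gives (0.456, 0.314), right under the tool. The stand's cone top is at about (130,296) in scene and (470,313) in side. Descend and grip.

Call:
apply_moves(commands=[0, 0, 0.5, 0, 0, 0, 0, 0, 0.5, 0, 0, 0, 0, 0, 0.5, 0, 0, 0, 0, 0, 0.5, 0, 0, 0, 0, 0, 0.5, 0, 0, 0, 0, 0, 0.5, 0, 0, 0, 0, 0, 0.5, 0, 0, 0, 0, 0, 0.5, 0, 0, 0, 0, 0, 0.4, 0, 0, 0, 0, 0, 0.3, 0, 0, 0, 0, 0, 0, 0, 0, 0, 0, 0, 0, 0, 0, 0])

```text
clock: 3.6
position: [0.457, 0.3134, 0.0905]
ee_rot: [-0.0, 0.802, 0.597, 0.0]
contact_force: [-0.2, 0.9, -0.1]
width: 0.0854
```

Call:
apply_moves(commands=[0, 0, 0, 0, 0, 0, 0, 0, 0, 0, 0, 0, 0, 0, 0, 0, 0, 0, 0, 0, 0, 0, 0, 0, 0, 0, 0, 0, 0, 0, 0, 0, 0, 0, 0, 0, 0, 0, 0, 0, 0, 0, 0, 0, 0, 0, 0, 0, 0, 0, 0, 0, 0, 0, 0, 0, 0, 0, 0, 0], jaw=-1, newtons=45)

```text
clock: 4.6
position: [0.4572, 0.3132, 0.0908]
ee_rot: [0.0, 0.802, 0.597, 0.0]
contact_force: [-1.3, -2.0, 5.2]
width: 0.0324
```

```bash
python3 - <<'E'
from h import *
np.set_printoptions(precision=4,suppress=True)
R=[]
for n,(u,v) in {'scene':(129.7,296.3),'side':(469.7,313.3)}.items():
    d=grab(n); f=cv2.imread(f'pics/st_{n}.png'); g=f.min(2)
    m=cv2.inRange(g,236,255); k,l,st,c=cv2.connectedComponentsWithStats(m)
    i=l[int(v),int(u)]; print(n,'px',c[i],st[i],onz(d,*c[i],.092),onz(d,u,v,.092),g[int(v),int(u)],g[int(v)+20,int(u)])
E
```

```text
scene px [128.9562 296.3943] [115 288  29  18 388] [ 0.5759 -0.2939  0.092 ] [ 0.576  -0.2927  0.092 ] 245 215
side px [469.1195 313.4748] [457 306  26  16 318] [ 0.5697 -0.2944  0.092 ] [ 0.571  -0.2947  0.092 ] 254 214
```

Stand cone top is at about (0.573, -0.294). Lift, then carry, stopping beside the stand so the wrist camera can see it.

Call:
apply_moves(commands=[0, 0, -0.2, 0, 0, 0, 0, 0, -0.4, 0, 0, 0, 0, 0, -0.6, 0, 0, 0, 0, 0, -0.6, 0, 0, 0, 0, 0, -0.6, 0, 0, 0, 0, 0, -0.6, 0, 0, 0, 0, 0, -0.6, 0, 0, 0, 0, 0, -0.6, 0, 0, 0, 0, 0, -0.6, 0, 0, 0, 0, 0, -0.6, 0, 0, 0, 0, 0, -0.4, 0, 0, 0, 0, 0, -0.2, 0, 0, 0, 0, 0, 0, 0, 0, 0])

```text
clock: 6.0
position: [0.4572, 0.3133, 0.271]
ee_rot: [0.0, 0.802, 0.597, 0.001]
contact_force: [0.2, 0.7, -1.2]
width: 0.0322
```

```bash
python3 - <<'E'
from h import *
d=grab('wrist'); s=grab('scene')
o=np.hstack([cv2.resize(d['frame'],(400,300)),cv2.resize(s['frame'],(400,300))]); cv2.imwrite('pics/lift.png',o[:,:,::-1]); print(d['s']['contact_force'],d['s']['width'])
E
```

```text
[ 0.22011654  0.70654217 -1.22179757] 0.032188654284144955
```

View pics/lift.png

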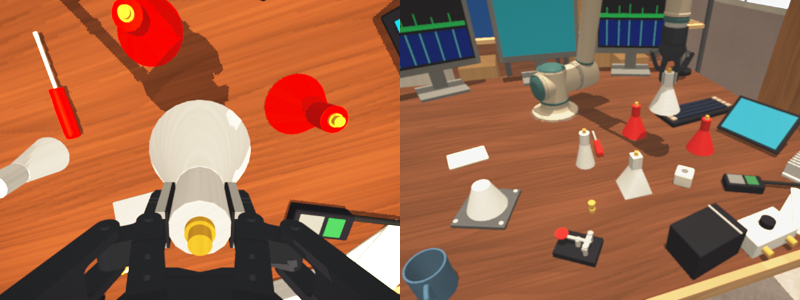

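The horn is held upright in the jaws: plug at (200,235) in the wrist half, horn at (668,90) in the scene half. Nothing else has moved, so I'll carry it.

Call:
apply_moves(commands=[-0.3, 0.2, 0, 0, 0, 0, -0.5, 0.4, 0, 0, 0, 0, -0.75, 0.52, 0, 0, 0, 0, -0.75, 0.52, 0, 0, 0, 0, -0.75, 0.52, 0, 0, 0, 0, -0.75, 0.52, 0, 0, 0, 0, -0.75, 0.52, 0, 0, 0, 0, -0.75, 0.52, 0, 0, 0, 0, -0.75, 0.52, 0, 0, 0, 0, -0.75, 0.52, 0, 0, 0, 0, -0.75, 0.52, 0, 0, 0, 0, -0.75, 0.52, 0, 0, 0, 0, -0.75, 0.52, 0, 0, 0, 0, -0.75, 0.52, 0, 0, 0, 0, -0.75, 0.52, 0, 0, 0, 0, -0.75, 0.52, 0, 0, 0, 0, -0.75, 0.52, 0, 0, 0, 0, -0.75, 0.52, 0, 0, 0, 0, -0.5, 0.4, 0, 0, 0, 0, -0.3, 0.2, 0, 0, 0, 0])

```text
clock: 8.1
position: [0.6137, -0.1615, 0.2693]
ee_rot: [-0.0, 0.803, 0.597, -0.0]
contact_force: [0.2, -0.4, -2.5]
width: 0.0319
```

Call:
apply_moves(commands=[0, 0, 0, 0, 0, 0, 0, 0, 0, 0, 0, 0, 0, 0, 0, 0, 0, 0])

```text
clock: 8.4
position: [0.6132, -0.1584, 0.2704]
ee_rot: [-0.0, 0.802, 0.598, 0.0]
contact_force: [0.7, 0.5, -1.6]
width: 0.0317
```

```bash
python3 - <<'E'
from h import *
d=grab('wrist','wrist2.png'); print(d['s']['position'],d['s']['ee_rot'],proj(d,[.573,-.294,.092]))
E
```

```text
[ 0.6131894  -0.15835076  0.27037977] [-4.90463628e-04  8.01767286e-01  5.97636150e-01  1.05384552e-04] (np.float64(153.29737916226372), np.float64(209.08633809168342))
```

View pics/wrist2.png

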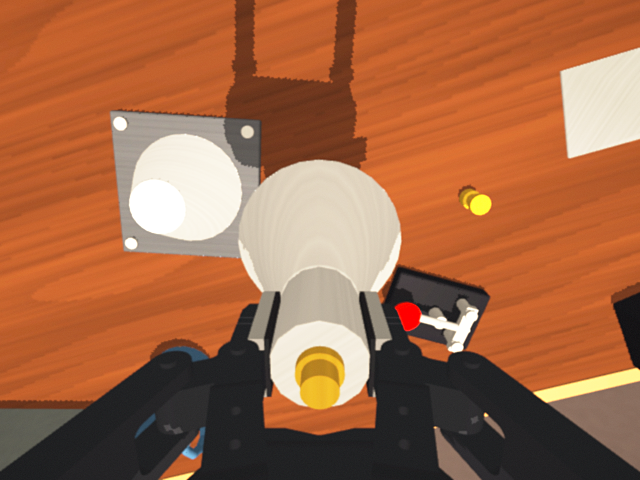

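The stand's cone top is at about (158,207) in the wrist image, and the horn is held centred, with its mouth circle around (320,240). I'll compute the offset.

```bash
python3 - <<'E'
from h import *
np.set_printoptions(precision=4,suppress=True)
d=grab('wrist'); f=cv2.imread('pics/wrist2.png'); g=f.min(2)
for t in (236,246,252):
    k,l,st,c=cv2.connectedComponentsWithStats(cv2.inRange(g,t,255)); i=l[207,157]; print(t,c[i],st[i])
    x,y,w,h,_=st[i]
P=onz(d,*c[i],.092); print('stand',P)
hsv=cv2.cvtColor(f,cv2.COLOR_BGR2HSV)
# held horn: neck top rim ellipse & mouth extremes
m=onz(d,239.5,240,.18),onz(d,400.5,240,.18); print('mouth sides',m,(m[0]+m[1])/2)
k,l,st,c=cv2.connectedComponentsWithStats(cv2.inRange(hsv,(15,130,80),(32,255,255)))
i=l[392,320]; print('plug',c[i],st[i],onz(d,320,391,.32))
s=d['s']; D=P-s['position']; D[2]=0
from scipy.spatial.transform import Rotation as R
q=s['ee_rot']; print(s['position'],R.from_quat([q[1],q[2],q[3],q[0]]).inv().apply(D)/.03)
E
```

```text
236 [160.2774 207.3517] [ 129  179   86   58 2610]
246 [157.1727 206.2669] [ 130  180   56   54 2357]
252 [157.0169 206.2572] [ 130  180   55   54 2306]
stand [ 0.5718 -0.29    0.092 ]
mouth sides (array([ 0.598, -0.206,  0.18 ]), array([ 0.6275, -0.1071,  0.18  ])) [ 0.6128 -0.1565  0.18  ]
plug [319.3961 376.6508] [ 295  346   50   64 2474] [ 0.6127 -0.1569  0.32  ]
[ 0.6133 -0.1583  0.2705] [-4.6018 -0.0714 -0.0026]
```

Call:
apply_moves(commands=[-0.3, 0, 0, 0, 0, 0, -0.5, 0, 0, 0, 0, 0, -0.5, 0, 0, 0, 0, 0, -0.5, 0, 0, 0, 0, 0, -0.5, 0, 0, 0, 0, 0, -0.5, 0, 0, 0, 0, 0, -0.5, 0, 0, 0, 0, 0, -0.5, 0, 0, 0, 0, 0, -0.4, 0, 0, 0, 0, 0, -0.3, -0.05, 0, 0, 0, 0, -0.16, 0, 0, 0, 0, 0, 0, 0, 0, 0, 0, 0, 0, 0, 0, 0, 0, 0])

```text
clock: 9.8
position: [0.5722, -0.2926, 0.2703]
ee_rot: [-0.0, 0.802, 0.597, 0.0]
contact_force: [1.1, 0.3, -2.7]
width: 0.032
```

Call:
apply_moves(commands=[0, 0, 0.3, 0, 0, 0, 0, 0, 0.4, 0, 0, 0, 0, 0, 0.4, 0, 0, 0, 0, 0, 0.4, 0, 0, 0, 0, 0, 0.4, 0, 0, 0, 0, 0, 0.4, 0, 0, 0, 0, 0, 0.4, 0, 0, 0, 0, 0, 0.4, 0, 0, 0, 0, 0, 0.3, 0, 0, 0, 0, 0, 0.2, 0, 0, 0, 0, 0, 0.1, 0, 0, 0, 0, 0, 0, 0, 0, 0])

```text
clock: 11.0
position: [0.5721, -0.293, 0.159]
ee_rot: [-0.0, 0.802, 0.597, -0.0]
contact_force: [-0.3, 0.3, -1.8]
width: 0.0322
```

```bash
python3 - <<'E'
from h import *
a=[]
for n,(x,y) in {'scene':(60,200),'side':(390,220)}.items():
    d=grab(n); f=d['frame'][y:y+180,x:x+180]; a.append(cv2.resize(f,(400,400),interpolation=cv2.INTER_CUBIC))
cv2.imwrite('pics/over.png',np.hstack(a)[:,:,::-1]); print(d['s']['position'],d['s']['contact_force'])
E
```

```text
[ 0.57228282 -0.29319165  0.15947319] [-0.39727767  0.29458213 -1.46036029]
```

View pics/over.png

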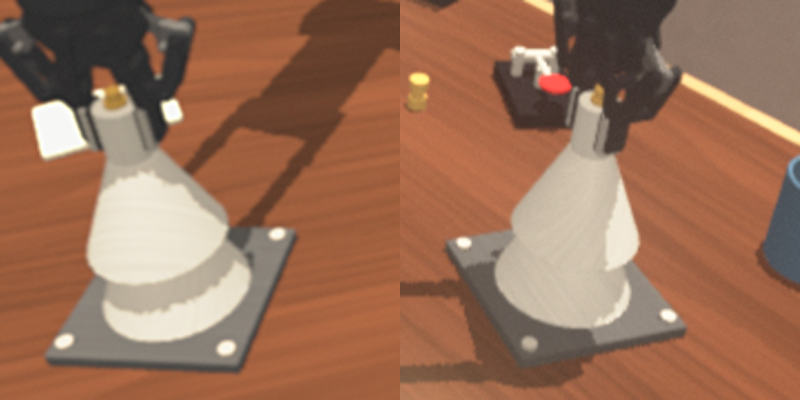

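Both views show the horn over the cone, about 36 mm above nested. Keep lowering slowly and watch the force.

Call:
apply_moves(commands=[0, 0, 0.15, 0, 0, 0, 0, 0, 0.15, 0, 0, 0, 0, 0, 0.15, 0, 0, 0, 0, 0, 0.15, 0, 0, 0, 0, 0, 0.1, 0, 0, 0, 0, 0, 0, 0, 0, 0, 0, 0, 0, 0, 0, 0])

```text
clock: 11.8
position: [0.5721, -0.2931, 0.1382]
ee_rot: [-0.0, 0.802, 0.597, 0.0]
contact_force: [0.3, -0.3, -1.5]
width: 0.0321
```

Call:
apply_moves(commands=[0, 0, 0.1, 0, 0, 0, 0, 0, 0.1, 0, 0, 0, 0, 0, 0, 0, 0, 0])

```text
clock: 12.1
position: [0.5718, -0.2929, 0.1317]
ee_rot: [-0.001, 0.802, 0.597, -0.0]
contact_force: [0.5, 0.7, -1.9]
width: 0.0319
```

Call:
apply_moves(commands=[0, 0, 0.07, 0, 0, 0, 0, 0, 0, 0, 0, 0, 0, 0, 0, 0, 0, 0])

```text
clock: 12.4
position: [0.5721, -0.2931, 0.1301]
ee_rot: [-0.0, 0.802, 0.597, 0.0]
contact_force: [-0.5, -0.2, -1.7]
width: 0.0316
```

Call:
apply_moves(commands=[0, 0, 0.07, 0, 0, 0, 0, 0, 0, 0, 0, 0, 0, 0, 0, 0, 0, 0])

```text
clock: 12.7
position: [0.5721, -0.2931, 0.128]
ee_rot: [-0.0, 0.802, 0.597, 0.0]
contact_force: [0.3, -0.1, -2.8]
width: 0.0316
```

Call:
apply_moves(commands=[0, 0, 0.04, 0, 0, 0, 0, 0, 0, 0, 0, 0, 0, 0, 0, 0, 0, 0])

```text
clock: 13.0
position: [0.5721, -0.2931, 0.1268]
ee_rot: [-0.0, 0.802, 0.597, 0.0]
contact_force: [0.2, -0.2, -1.8]
width: 0.0318
```

Call:
apply_moves(commands=[0, 0, 0.05, 0, 0, 0, 0, 0, 0, 0, 0, 0, 0, 0, 0, 0, 0, 0])

```text
clock: 13.3
position: [0.5723, -0.2927, 0.1254]
ee_rot: [-0.0, 0.802, 0.597, 0.0]
contact_force: [1.0, 2.0, -0.5]
width: 0.032
```

Call:
apply_moves(commands=[0, 0, 0, 0, 0, 0, 0, 0, 0, 0, 0, 0, 0, 0, 0, 0, 0, 0, 0, 0, 0, 0, 0, 0, 0, 0, 0, 0, 0, 0, 0, 0, 0, 0, 0, 0, 0, 0, 0, 0, 0, 0, 0, 0, 0, 0, 0, 0, 0, 0, 0, 0, 0, 0, 0, 0, 0, 0, 0, 0], jaw=1)

```text
clock: 14.3
position: [0.5721, -0.2931, 0.1254]
ee_rot: [-0.0, 0.802, 0.597, 0.0]
contact_force: [0.5, 0.3, -0.5]
width: 0.0855
```

Call:
apply_moves(commands=[0, 0, -0.2, 0, 0, 0, 0, 0, -0.4, 0, 0, 0, 0, 0, -0.5, 0, 0, 0, 0, 0, -0.5, 0, 0, 0, 0, 0, -0.5, 0, 0, 0, 0, 0, -0.5, 0, 0, 0, 0, 0, -0.5, 0, 0, 0, 0, 0, -0.5, 0, 0, 0, 0, 0, -0.4, 0, 0, 0, 0, 0, -0.2, 0, 0, 0, 0, 0, 0, 0, 0, 0])

```text
clock: 15.4
position: [0.5725, -0.2934, 0.2527]
ee_rot: [0.001, 0.802, 0.597, 0.0]
contact_force: [-0.5, 0.6, 0.7]
width: 0.0851
```

```bash
python3 - <<'E'
from h import *
np.set_printoptions(precision=4,suppress=True)
a=[];O=[];V=[]
for n,(x,y) in {'scene':(60,200),'side':(390,220)}.items():
    d=grab(n); F=d['frame']; f=F[y:y+180,x:x+180]; a.append(cv2.resize(f,(400,400),interpolation=cv2.INTER_CUBIC))
    k,l,st,c=cv2.connectedComponentsWithStats(cv2.inRange(cv2.cvtColor(F,cv2.COLOR_RGB2HSV),(15,130,110),(32,255,255)))
    print(n)
    for i in range(1,k):
        p=c[i]
        if 8<st[i,4]<70: print(p,st[i,4],'z.134',onz(d,*p,.134),'nested z.166',onz(d,*p,.166))
        if x<p[0]<x+180 and y<p[1]<y+180 and st[i,4]<70 and st[i,4]>8: o,r=ray(d,*p); O.append(o);V.append(r/np.linalg.norm(r))
if len(O)==2:
    A=sum(np.eye(3)-np.outer(v,v) for v in V); b=sum((np.eye(3)-np.outer(v,v))@o for o,v in zip(O,V)); print('plug',np.linalg.solve(A,b))
cv2.imwrite('pics/end.png',np.hstack(a)[:,:,::-1]); print(d['s']['position'],d['s']['contact_force'])
E
```

```text
scene
[463.4444  16.4444] 9 z.134 [-1.6075  1.6836  0.134 ] nested z.166 [-1.4165  1.5603  0.166 ]
[461.6364  33.9091] 11 z.134 [-1.0903  1.3555  0.134 ] nested z.166 [-0.9342  1.2543  0.166 ]
[378.0882 165.1471] 34 z.134 [0.3049 0.2761 0.134 ] nested z.166 [0.367  0.2476 0.166 ]
[491.3617 186.5957] 47 z.134 [0.4824 0.4737 0.134 ] nested z.166 [0.5324 0.432  0.166 ]
[294.0233 208.186 ] 43 z.134 [0.443 0.031 0.134] nested z.166 [0.4957 0.019  0.166 ]
[377.5208 244.0833] 48 z.134 [0.6126 0.1453 0.134 ] nested z.166 [0.6539 0.1257 0.166 ]
[118.0702 262.2105] 57 z.134 [ 0.5299 -0.304   0.134 ] nested z.166 [ 0.5768 -0.2933  0.166 ]
[632.5238 416.7143] 21 z.134 [1.0277 0.2949 0.134 ] nested z.166 [1.0411 0.2652 0.166 ]
[612.1667 423.75  ] 12 z.134 [1.028  0.2648 0.134 ] nested z.166 [1.0413 0.2371 0.166 ]
[604.3 435.4] 10 z.134 [1.037  0.2446 0.134 ] nested z.166 [1.0497 0.2183 0.166 ]
side
[230.8462 166.7692] 13 z.134 [0.4809 0.4668 0.134 ] nested z.166 [0.4471 0.3962 0.166 ]
[340.75   197.9375] 16 z.134 [0.6129 0.1495 0.134 ] nested z.166 [0.5714 0.0974 0.166 ]
[200.1613 210.1613] 31 z.134 [0.3047 0.2744 0.134 ] nested z.166 [0.2812 0.215  0.166 ]
[311.1724 237.4138] 29 z.134 [0.4454 0.0324 0.134 ] nested z.166 [ 0.4137 -0.0129  0.166 ]
[475.614 279.386] 57 z.134 [ 0.6119 -0.2648  0.134 ] nested z.166 [ 0.5705 -0.2928  0.166 ]
plug [ 0.573  -0.2928  0.1642]
[ 0.5721 -0.2931  0.2517] [ 0.5142 -0.2864  0.257 ]
```

View pics/end.png

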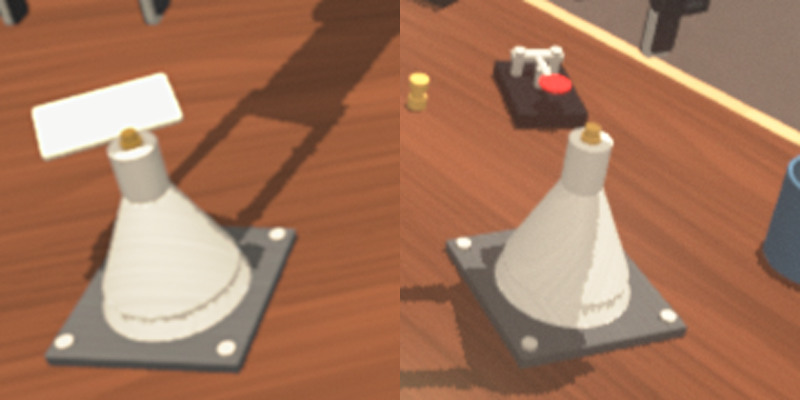

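Both crops show the horn fully down and upright on the cone, with an even rim all round. The gripper is clear, so I'm handing in.

```bash
python3 -c "
from rig import manip
print(manip.sign_off())"
```

```text
the job is handed in; nothing more can be done
None
```

The wide round horn is on the stand's cone, upright and fully down, and the job is handed in. I picked it up by its neck and lowered it until it was about 2–3 mm above nested. Then I let go and backed the gripper well clear, at about 15 s of the 38 s allowed.

**Fit:** The last two-camera check put the horn's plug at (0.573, -0.293, 0.164). Fully nested it should read about 0.166 m high, so it is down to within measuring error. The plug is within about 3 mm of the cone's measured centre, and the horn's rim looks even all round.

**Force:** The wrist force stayed within about 3 N during the lowering, and I felt no clear contact before release.

**Other horns:** The narrow and square horns' plugs stayed within about 1 mm of where they started, and the red look-alikes did not move.

**Disagreement:** The scene and side cameras differed by about 6 mm in x on where the stand's cone is. The wrist camera's view fell between them, so I aimed by that one.

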